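# Set up the greenhouse backdrop stand and hold its frame upright

## Task

Get the plant-photo backdrop stand ready: lift the red keeper up and off the stowed yellow leg and leave it in the white tray, then flip the yellow leg over its centre until its foot is down on the bench. After that bring the tipped backdrop frame upright with the gripper, and finish while still holding it upright there (a colleague will tighten the hub; let go and it tips again). Leave the potted plants and the amber bottle standing where they are.

Things in the scene. Friction and masses are not known exactly. Their poses are not given: they have to be found in the camera images.
- stand: Fixed grey foot of the backdrop stand: plate 100 (its x) x 290 (its y) x 12 mm, yawed up to 0.4 rad. Origin: centre of the underside, on the bench. Frame hinge: along its y axis, at its x = 0, 40 mm above the bench. Leg hinge: parallel, at its x = 0, y = +115 mm, 35 mm above the bench. A grey tower with prongs stands by the leg on the -x side (see point prongs).
- prongs (a point): Point midway between two fixed prongs, level with their tops, 140 mm above the bench; axes as the stand's, at its x = -44, y = +115 mm. The keeper hangs on the prongs: each 68 mm long (x), 12 mm wide, 10 mm thick, their inner faces 30 mm apart, open towards +x so that the leg swings out. A fixed stub (x -18 to -4 mm from here, 12 mm wide) rises 16 mm above them.
- frame: Tipping backdrop frame: two aluminium uprights, grey panel 116 x 135 mm between them, round top bar. Origin on its hinge axis at the stand's x = y = 0; z runs up the uprights (vertical when upright), y along the hinge. Starts fully tipped, 0.45 rad towards the stand's +x (away from the robot); weight and a hub spring always pull it that way (about 2 to 4 N at the top bar). About 0.45 kg.
- frame_bar (a point): Middle of the frame's round top bar, on its axis: 18 mm in diameter, 160 mm long along the frame's y, 230 mm from the hinge axis, at the frame's y = -55 mm. The uprights meet it 65 mm either side of here; the panel's top edge lies 57 mm below it. Gripped across from above, the bar can turn between the pads. It can go 0.2 rad past upright.
- leg (a joint): Angle of the yellow leg (kickstand) about its hinge, rad: 0 stowed (leaning 0.3 rad past vertical to the stand's -x, held by its weight), 0.30 straight up (dead centre), 2.06 foot down on the bench on the stand's +x side. Past centre it falls down by itself. About 0.2 kg, turns easily, under 2 N at the end.
- leg_tip (a point): Centre of the free end of the yellow leg, 145 mm from its hinge. Round bar 12 mm in diameter, with a black rubber cap 18 mm in diameter on its last 20 mm. Stowed, the end is 174 mm above the bench and 34 mm above the prongs.
- keeper_bar (a point): Centre of the top bar of the loose red keeper (about 60 g): a flat link, outside 62 (its x) x 46 mm, inside 46 x 30, 10 high, with an arch over it. The bar is 62 mm long along the keeper's x, 10 wide, 12 high, its centre 58 mm above the underside. At the start the link hangs on the prongs round leg and stub, its x within 0.1 rad of the stand's; raised straight up 40 mm it is free.
- tray: Fixed white open tray, 190 mm (its x) by 150 mm (its y) outside, walls 22 mm high and 4 mm thick, floor about 4 mm thick; origin at the centre of its underside. To the left or to the right of the stand.
- pot_a: Spider plant in a square black pot, 90 mm wide and 95 mm high; bystander, on the other side of the stand from the tray. Origin: centre of the underside. The leaves may be brushed.
- pot_b: Spider plant in a square black pot, 100 mm wide and 110 mm high; bystander. Origin: centre of the underside.
- bottle: Amber bottle with black cap, 56 mm in diameter, 120 mm high; bystander. Origin: centre of the underside.
Mind the look-alikes: they are no part of the job. Of the things shaped like the part that bears keeper_bar, the red one is meant.

How it is judged (in metres and radians):
On the way, in this order (a step that is already met when the one before it is completed fails the run):
1. the red keeper is off the leg and left in the white tray (x of keeper_bar in the frame of tray between -0.085 and 0.085 m and y of keeper_bar in the frame of tray between -0.065 and 0.065 m and height (world z) of keeper_bar below 0.085 m and contact force between keeper and the fingers below 0.1 N and contact force between keeper and tray above 0.1 N), for 0.2 s.
2. the yellow leg is down, foot on the bench (value of joint leg above 1.98 rad), for 0.2 s.
3. the gripper holds the frame upright (angle between frame's own z axis and vertical below 0.08 rad and angular speed of frame below 0.15 rad/s and contact force between frame and the fingers above 0.5 N), for 0.2 s.
At the end, for the whole second after the job is handed in: Keeper let go in the tray (bar centre within 85 and 65 mm of its centre along its sides, below 85 mm), at rest; leg down (over 1.98 rad); frame within 0.08 rad of upright, still (under 0.15 rad/s), fingers pressing on it by over 0.5 N: the program ends while holding it (all of step 1 and all of step 3 and linear speed of keeper below 0.03 m/s and value of joint leg above 1.98 rad); the arm keeps its last pose, push and grip.
It fails at once if a potted plant or the amber bottle is pushed more than 30 mm (distance of any of pot_a, pot_b, bottle from where it was at the start of the episode above 0.03 m).
It fails at once if a plant or the bottle is knocked over (angle between any of pot_a, pot_b, bottle's own z axis and vertical above 0.5 rad).
It also fails if it takes over 67 s, if anything falls off the work surface, if the arm or the gripper's body presses on something with over 40 N, if the wrist force passes 120 N, or if a joint passes its speed limit or range.

## Robot

A 6-joint arm with a two-finger parallel gripper is mounted at the origin on the work surface. World frame = base frame: x ahead of the robot, y to its left, z up, the work surface at z = 0. Lengths are in mm, angles in degrees, forces in N, time in s.
With the tool pointing down it reaches from about 350 to 850 mm from the base axis. Payload 8.1 kg.
Tool frame: the origin (TCP) lies midway between the tips of the shut fingers; the grasp point (between the pads) lies 19 mm behind it; z points along the fingers, y is the direction in which the jaws open and shut (so a half turn about z gives the same grasp; the last joint's range is limited). The gripper opens to 85 mm and grips with 20 to 120 N. Pads are 22 mm wide; open, the fingers measure 114 mm over their backs; the gripper's body (76 mm by 85 mm) begins 54 mm behind the grasp point. The pads swing forward as they close: fully open they stand 13 mm farther back than shut.
Start: joints at [68.274, 7.471, 85.268, -0, 87.261, -4.893], TCP at [173.733, 574.301, 231.292] pointing down, gripper open.
Joint ranges: [-169.43, 169.43], [-51.17, 129.36], [1.28, 143.12], [-76.62, 256.62], [0, 156.53], [-152.29, 152.29]. Speed limits (degrees/s): [136.94, 136.94, 159.86, 180, 180, 180].

## Interface

Orientations are given as [roll, pitch, yaw] about the fixed x, y, z axes, in that order (R = Rz(yaw) Ry(pitch) Rx(roll)).
In Python, from bench import r gives the robot as it stands.
- The arm moves only by the tool carry_out, never from a script. Its argument "increments" is a list of rows, each a list of 3 entries, a list of its own where there are three numbers: the shift along the tool's x, y, z in m, then the turn, a rotation vector about the tool's x, y, z in rad, then the closure, from 0 (fully open) to 1 (shut). A call has 1 to 12 rows; each row shifts and turns the pose as measured when the row begins, along the tool's axes as they then stand; what a row does not reach is not made up. A row lasts 1/10 s, in which the tool goes at most 50 mm and 8.59 degrees, less where a joint would pass 70% of its speed; a pose out of reach is approached as far as the arm can. A call with a gripper value outside its range is refused whole. The fingers move at their own pace and stop on an object; "newtons" is the grip in N (left out, the last holds). Time passes only in rows, so rows that do not move let the fingers close. It gives the time, the measured TCP pose, the force and the opening at its end, in the units of the state.
- r.sense(): the state, without advancing time (a new reading comes with each control period).
- r.snapshot(name): name is "scene" or "top" or "wrist"; returns a dict with "image" (420x560x3 uint8, blue, green, red), "vertical_fov" (degrees; the focal length in pixels is half the picture's height over the tangent of half this angle, whatever the lens; pixels are square), "cx", "cy" (the principal point, pixels), "rvec" (rotation vector, rad) and "tvec" (3), from world to camera coordinates, as OpenCV has them. Camera axes: x right, y down, z forward; pixel columns grow to the right and rows downward; lengths in mm; the calibration is good to about 2 mm. A picture is of the moment at which its call begins. There is no depth.
- r.hand_in(): hands the job in, once; it reports no verdict.
The state is a dict: "time": time; "joint_pos": joint angles; "qd": joint speeds; "joint_efforts": joint torques, N m; "tool_pos": TCP position; "tcp_rot": TCP orientation; "ft_force": force on the tool from outside, world axes, zero at the start; "wrist_torque": the same for the moment, N m; "finger_gap": finger opening in mm.
Only numpy, scipy, OpenCV 4.12 (cv2) and the standard library are available. Lean on these libraries where they do the work, as an engineer would, in place of code of your own. Each camera call takes 0.05 s, during which the arm holds its last target.

## Working session

There is one attempt and no reset: what is moved stays moved. The work goes in short steps, Python scripts to look and compute and a tool call to move; the robot and the scene stay as the last step left them, time stands still between calls to the robot, and variables do not carry over. Pictures are saved under pics/ and viewed, and the job is handed in when it is done.

Besides the shell and the picture viewer there is one more tool, called after "Emit:" as name([rows], argument=value, ...), one row to a line, values as JSON. carry_out: Moves the arm, as the interface text tells. Its arguments: {"type":"object","properties":{"increments":{"type":"array"},"newtons":{"type":"number"}},"required":["increments"]}

```bash
ls; mkdir -p pics; python3 - <<'E'
from bench import r
import cv2
print(r.sense())
for n in ("scene","top","wrist"):
    s=r.snapshot(n); cv2.imwrite(f"pics/{n}0.png",s["image"]); print(n,s["vertical_fov"],s["cx"],s["cy"],s["rvec"],s["tvec"])
E
```

```text
pics
{'time': 0.0, 'joint_pos': array([ 6.82744813e+01,  7.51615737e+00,  8.53284583e+01,  1.27633273e-03,
        8.72626903e+01, -4.89331124e+00]), 'qd': array([-0.02119009,  0.02393966, -0.09201236, -0.0271218 ,  0.02909414,
       -0.05599096]), 'joint_efforts': array([-1.06146524e-04, -5.69419134e+01, -5.00545549e+01, -3.45280148e-05,
        1.49911753e-02,  1.04843596e-05]), 'tool_pos': array([173.51074298, 573.78889878, 230.24137399]), 'tcp_rot': array([-1.79893194e+02, -1.04233753e-02,  1.63167721e+02]), 'ft_force': array([-0.45414155, -0.12552765, -0.19642866]), 'wrist_torque': array([ 0.01216642, -0.00689328, -0.03980117]), 'finger_gap': 85.4433406540292}
scene 55.91881859641754 284.7158950484516 206.1131232913324 [ 1.29922992  2.41348682 -0.76515929] [ 319.59026682 -298.52754904 1324.35568824]
top 52.76346704683785 283.23522294054277 208.09519737080674 [ 2.15940828 -2.22103742  0.08700702] [  15.48501313  567.98819939 1086.43432018]
wrist 64.07537607099813 274.53604074255867 203.35314780288968 [-2.30021404 -1.70918129 -0.27925408] [-599.43596056  -42.41865529  379.38812591]
```

View pics/scene0.png

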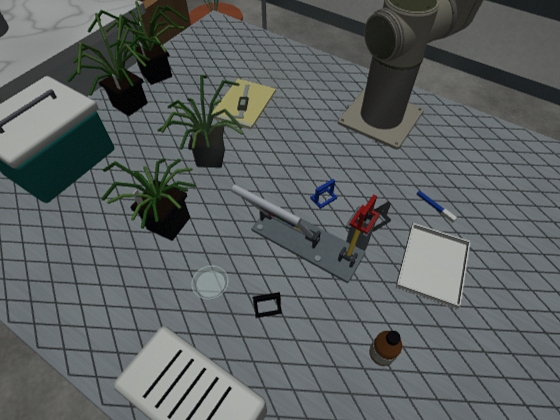

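View pics/top0.png

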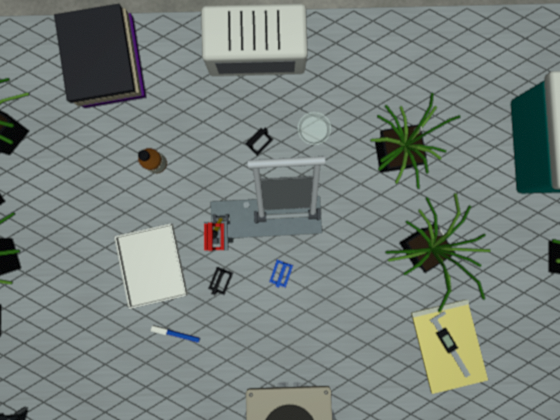

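View pics/wrist0.png

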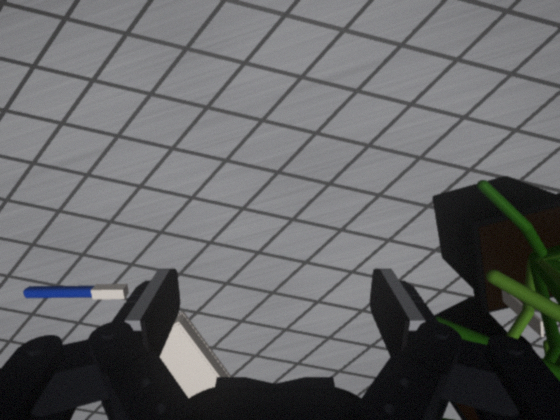

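```bash
cat > h.py <<'E'
import numpy as np, cv2
from bench import r
def cam(s):
    f=s["image"].shape[0]/2/np.tan(np.radians(s["vertical_fov"]/2))
    K=np.array([[f,0,s["cx"]],[0,f,s["cy"]],[0,0,1]]); R=cv2.Rodrigues(np.array(s["rvec"],float))[0]; t=np.array(s["tvec"],float).ravel()
    return K,R,t
def ray(s,p):
    K,R,t=cam(s); d=R.T@np.linalg.inv(K)@np.array([p[0],p[1],1.]); return -R.T@t, d/np.linalg.norm(d)
def onz(s,p,z):
    c,d=ray(s,p); return c+d*(z-c[2])/d[2]
def proj(s,X):
    K,R,t=cam(s); p=K@(R@np.array(X,float)+t); return p[:2]/p[2]
def tri(s1,p1,s2,p2):
    a,d=ray(s1,p1); b,e=ray(s2,p2)
    A=np.array([d,-e]).T; x=np.linalg.lstsq(A,b-a,rcond=None)[0]
    P,Q=a+d*x[0],b+e*x[1]; return (P+Q)/2,np.linalg.norm(P-Q)
def crop(s,x0,y0,x1,y1,k,name):
    cv2.imwrite(name,cv2.resize(s["image"][y0:y1,x0:x1],None,fx=k,fy=k,interpolation=cv2.INTER_CUBIC))
E
python3 - <<'E'
from h import *
import pickle
t=r.snapshot("top"); s=r.snapshot("scene")
pickle.dump((t,s),open("c0.pkl","wb"))
crop(t,190,140,340,300,5,"pics/t1.png"); crop(s,220,160,420,310,4,"pics/s1.png")
for n,im in(("t",t),("s",s)):
    hsv=cv2.cvtColor(im["image"],cv2.COLOR_BGR2HSV)
    m=(((hsv[...,0]<7)|(hsv[...,0]>174))&(hsv[...,1]>150)&(hsv[...,2]>70)).astype(np.uint8)
    c=cv2.connectedComponentsWithStats(m)
    print(n,[(c[2][i].tolist(),c[3][i].round(1).tolist()) for i in range(1,c[0]) if c[2][i][4]>20])
    m=cv2.inRange(hsv,(18,120,90),(35,255,255));c=cv2.connectedComponentsWithStats(m)
    print('yel',n,[(c[2][i].tolist(),c[3][i].round(1).tolist()) for i in range(1,c[0]) if c[2][i][4]>5])
E
```

```text
t [([204, 223, 9, 28, 233], [208.0, 236.3]), ([215, 223, 9, 27, 111], [220.7, 236.1])]
yel t [([217, 219, 5, 4, 12], [219.0, 220.5]), ([214, 227, 5, 2, 7], [215.9, 227.4])]
s [([350, 195, 27, 32, 184], [363.0, 209.9]), ([360, 210, 19, 23, 106], [370.6, 221.6])]
yel s [([348, 231, 11, 24, 53], [353.4, 242.3])]
```

View pics/t1.png

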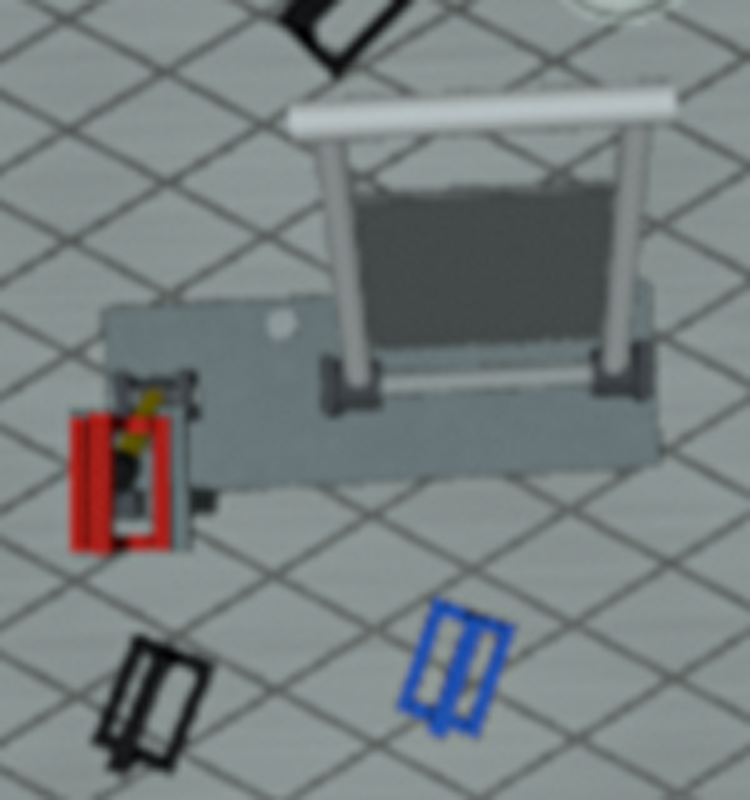

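View pics/s1.png

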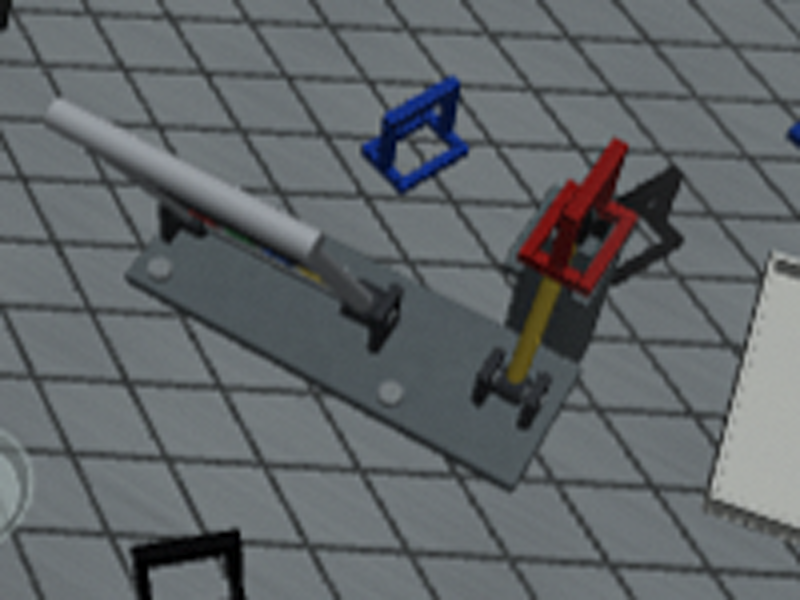

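```bash
python3 - <<'E'
from h import *
import pickle
t,s=pickle.load(open("c0.pkl","rb"))
T=lambda x,y:(190+x/5-.4,140+y/5-.4); S=lambda x,y:(220+x/4-.4,160+y/4-.4)
tl,tr,br=[onz(t,T(*p),12) for p in((105,310),(650,281),(660,463))]
print(tl,tr,br,np.linalg.norm(tl-tr),np.linalg.norm(tr-br))
print("scene corners",[onz(s,S(*p),12).round(1) for p in((128,275),(512,488),(580,370))])
d=tl-tr; print("yaw from y axis",np.degrees(np.arctan2(-d[0],d[1])))
print("centre",(tl+br)/2)
# frame bar
for a,b in(((292,120),(318,248)),((674,100),(55,110))): print("bar end",tri(t,T(*a),s,S(*b)))
# keeper bar: ends top surface
print("kb far(-x)",tri(t,T(80,551),s,S(618,143)))
print("kb near",tri(t,T(82,415),s,S(570,185)))
print("onz204",onz(t,T(80,551),204),onz(t,T(82,415),204))
E
python3 - <<'E'
from h import *
import pickle
t,s=pickle.load(open("c0.pkl","rb"))
crop(t,195,210,245,260,12,"pics/t2.png"); crop(s,340,185,400,245,10,"pics/s2.png")
E
```

```text
[591.18186757 189.91893949  12.        ] [598.58377821 -97.42994239  12.        ] [502.58815924 -99.37492788  12.        ] 287.44420014623256 96.01532080878636
scene corners [array([599.4, -94.3,  12. ]), array([594.1, 191.1,  12. ]), array([497.7, 188.9,  12. ])]
yaw from y axis 1.4755737767568926
centre [546.8850134  45.2720058  12.       ]
bar end (array([647.03884447,  73.48782223, 247.63692432]), np.float64(1.592966070301585))
bar end (array([650.99485108, -86.53379453, 249.61874373]), np.float64(0.7304325066144611))
kb far(-x) (array([471.68675991, 166.73420277, 208.20802262]), np.float64(8.744098071455896))
kb near (array([528.99824695, 161.41902866, 231.15818688]), np.float64(7.88249342187185))
onz204 [469.80022363 171.52530984 204.        ] [528.48663618 169.7416525  204.        ]
```

View pics/t2.png

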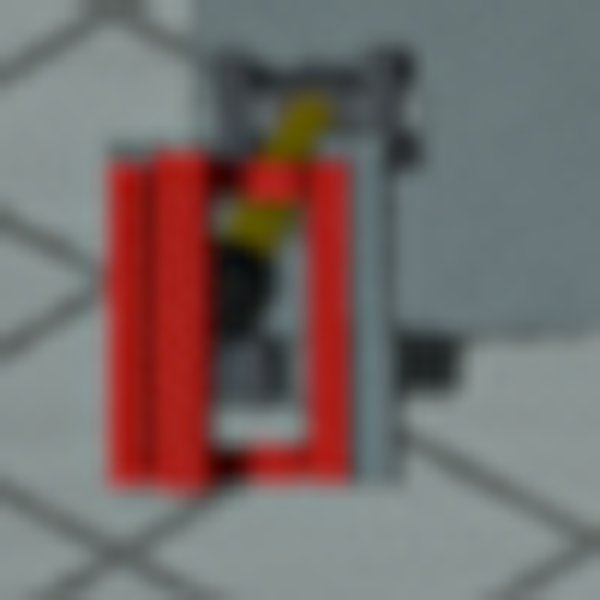

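View pics/s2.png

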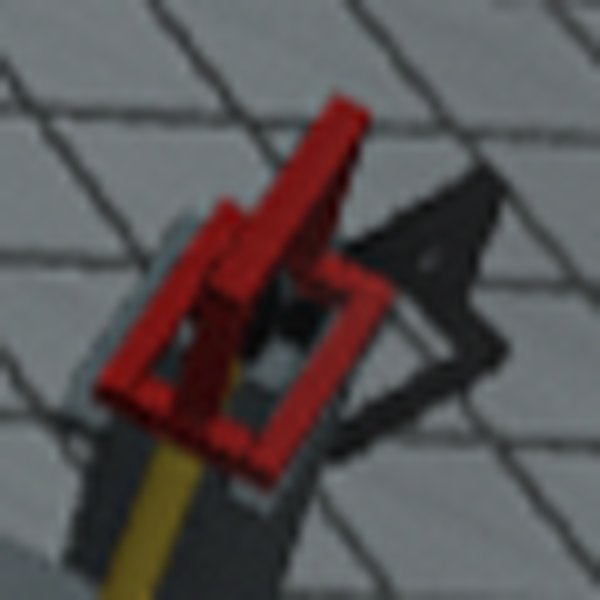

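```bash
python3 - <<'E'
from h import *
import pickle
t,s=pickle.load(open("c0.pkl","rb"))
T=lambda x,y:(195+x/12-.46,210+y/12-.46); S=lambda x,y:(340+x/10-.45,185+y/10-.45)
a=tri(t,T(183,493),s,S(353,103));b=tri(t,T(181,153),s,S(230,287));print(a,b)
A,B=onz(t,T(183,493),204),onz(t,T(181,153),204)
print(A,B,(A+B)/2,np.linalg.norm(A-B),np.degrees(np.arctan2(B[1]-A[1],B[0]-A[0])))
A,B=onz(s,S(353,103),204),onz(s,S(230,287),204)
print(A,B,(A+B)/2,np.linalg.norm(A-B),np.degrees(np.arctan2(B[1]-A[1],B[0]-A[0])))
# stand prediction
y=np.radians(1.5); c=np.array([547,46.]);R=np.array([[np.cos(y),-np.sin(y)],[np.sin(y),np.cos(y)]])
print("prongs",c+R@[-44,115],"legtip", c+R@[-145*np.sin(.3),115],"barup",c+R@[0,-55],"bar tip",c+R@[230*np.sin(.45),-55],40+230*np.cos(.45))
# tray corners top image rim z=22
for p in((116,238),(172,225),(185,293),(132,307)): print(onz(t,p,22).round())
hsv=t["image"]; m=cv2.inRange(hsv,(150,150,150),(255,255,255)); m[:, :100]=0;m[:210]=0;m[:,200:]=0;m[315:]=0
cs,_=cv2.findContours(m,0,2); cc=max(cs,key=cv2.contourArea); q=cv2.minAreaRect(cc);print(q,[onz(t,p,22).round() for p in cv2.boxPoints(q)])
print("pota",onz(t,(402,148),95),"potb",onz(t,(426,246),110), "bottle",onz(t,(150,158),120))
E
```

```text
(array([467.72134948, 162.75649849, 202.94710757]), np.float64(0.12063673407759162)) (array([528.72136355, 162.27637293, 204.44951703]), np.float64(0.9946345327890934))
[467.77217442 162.52696647 204.        ] [528.93820424 161.88921497 204.        ] [498.35518933 162.20809072 204.        ] 61.16935449942532 -0.597376441956431
[468.52454981 162.98838025 204.        ] [528.15588653 162.63870481 204.        ] [498.34021817 162.81354253 204.        ] 59.63236195366816 -0.33597598551412
prongs [500.00472865 159.80880665] legtip [501.15390475 159.83889888] barup [548.43973216  -8.98115287] bar tip [648.44752308  -6.3623567 ] 247.10283354111567
[503. 434.  22.]
[532. 289.  22.]
[357. 258.  22.]
[325. 393.  22.]
((149.04776000976562, 265.7268371582031), (75.39983367919922, 59.64003372192383), 78.11134338378906) [array([511., 444.,  22.]), array([538., 293.,  22.]), array([348., 255.,  22.]), array([321., 405.,  22.])]
pota [ 703.25821449 -296.62100249   95.        ] potb [ 461.57397149 -338.23365593  110.        ] bottle [689.98680249 315.33694121 120.        ]
```

Emit:
carry_out([
  [[0,0,-0.02],[0,0,-0.095],0],
  [[0,0,-0.02],[0,0,-0.095],0],
  [[0,0,-0.02],[0,0,-0.094],0],
  [[0,0,0],[0,0,0],0],
], newtons=40)

```text
time: 0.65
tool_pos: [173.2, 573.1, 290.4]
tcp_rot: [-179.7, -0.1, -180.0]
ft_force: [-0.5, 0.2, 0.8]
finger_gap: 85.0
```

Emit:
carry_out([
  [[-0.03,-0.038,0],[0,0,0],0],
  [[-0.03,-0.038,0],[0,0,0],0],
  [[-0.03,-0.038,0],[0,0,0],0],
  [[-0.03,-0.038,0],[0,0,0],0],
  [[-0.03,-0.038,0],[0,0,0],0],
  [[-0.03,-0.038,0],[0,0,0],0],
  [[-0.03,-0.038,0],[0,0,0],0],
  [[-0.03,-0.038,0],[0,0,0],0],
  [[-0.03,-0.038,0],[0,0,0],0],
  [[-0.03,-0.038,0],[0,0,0],0],
  [[0,0,0],[0,0,0],0],
])

```text
time: 1.75
tool_pos: [474.9, 175.4, 278.1]
tcp_rot: [-179.4, -0.5, 178.6]
ft_force: [-0.8, 0.2, 0.3]
finger_gap: 85.3
```

```bash
python3 - <<'E'
from h import *
w=r.snapshot("wrist"); cv2.imwrite("pics/w1.png",w["image"]); st=r.sense();print(st["tool_pos"],st["tcp_rot"])
for X in ([498.3,162.5,204],[467.3,162.5,204],[529.3,162.5,204],[501,160,174]): print(proj(w,X))
E
```

```text
[473.58644938 177.31464856 277.87771896] [-179.41506342   -0.59213584  178.63103952]
[258.22174566 247.52316767]
[256.44212195 206.1671521 ]
[259.86269778 285.65664538]
[257.38673858 234.2169021 ]
```

View pics/w1.png

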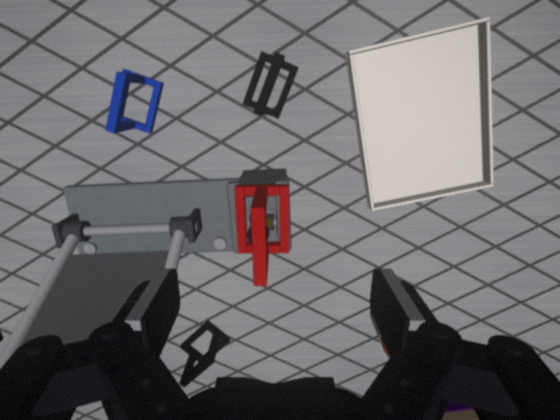

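Emit:
carry_out([
  [[-0.012,-0.007,0],[-0.005,0.005,-0.008],0],
  [[-0.012,-0.007,0],[-0.005,0.005,-0.008],0],
  [[0,0,0.01],[0,0,0],0],
  [[0,0,0],[0,0,0],0],
])

```text
time: 2.2
tool_pos: [497.4, 163.8, 264.7]
tcp_rot: [179.9, -1.4, 179.5]
ft_force: [-0.4, 0.0, -0.7]
finger_gap: 85.4
```

Emit:
carry_out([
  [[0,-0.001,0.02],[0,-0.012,0],0],
  [[0,0,0.02],[0,-0.012,0],0],
  [[0,0,0.02],[0,0,0],0],
  [[0,0,0.015],[0,0,0],0],
  [[0,0,0],[0,0,0],0],
])

```text
time: 2.7
tool_pos: [494.8, 166.8, 186.5]
tcp_rot: [179.9, 0.0, 179.8]
ft_force: [-0.4, -0.7, 0.1]
finger_gap: 85.3
```

Emit:
carry_out([
  [[-0.003,-0.004,0.002],[0,0,0],0],
  [[0,0,0],[0,0,0],0],
])

```text
time: 2.9
tool_pos: [497.6, 163.6, 185.2]
tcp_rot: [179.9, 0.0, 179.9]
ft_force: [-0.5, -0.2, -0.5]
finger_gap: 85.1
```

```bash
python3 - <<'E'
from h import *
w=r.snapshot("wrist"); cv2.imwrite("pics/w2.png",w["image"]); st=r.sense();print(st["tool_pos"],st["tcp_rot"],st["ft_force"])
E
```

```text
[497.82951364 163.86014999 185.73510537] [1.79851792e+02 7.90350857e-02 1.79898196e+02] [-0.04587982  0.46806185 -0.21665882]
```

View pics/w2.png

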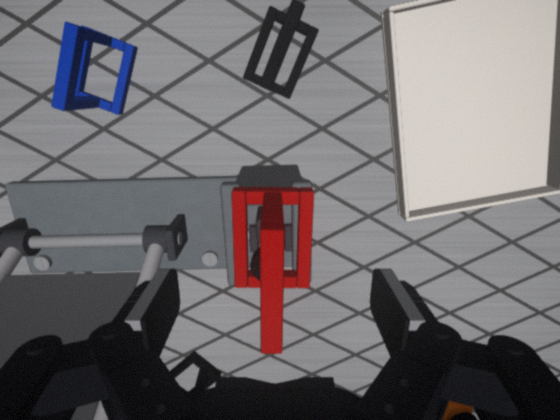

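The wrist picture shows the red bar (about x = 272, y = 200–350) centred between the fingers (x ≈ 175 and 375). Next I close the gripper.

Emit:
carry_out([
  [[0,0,0],[0,0,0],1],
  [[0,0,0],[0,0,0],1],
  [[0,0,0],[0,0,0],1],
  [[0,0,0],[0,0,0],1],
  [[0,0,0],[0,0,0],1],
  [[0,0,0],[0,0,0],1],
  [[0,0,0],[0,0,0],1],
  [[0,0,0],[0,0,0],1],
], newtons=40)

```text
time: 3.75
tool_pos: [499.4, 164.1, 188.5]
tcp_rot: [179.8, 0.3, 179.9]
ft_force: [-0.6, -0.4, -0.5]
finger_gap: 8.5
```

Emit:
carry_out([
  [[0,0,-0.005],[0,0,0],1],
  [[0,0,-0.01],[0,0,0],1],
  [[0,0,-0.015],[0,0,0],1],
  [[0,0,-0.015],[0,0,0],1],
  [[0,0,-0.015],[0,0,0],1],
  [[0,0,-0.01],[0,0,0],1],
])

```text
time: 4.35
tool_pos: [498.5, 163.7, 264.3]
tcp_rot: [179.8, 0.3, 179.9]
ft_force: [-0.6, -0.7, -0.3]
finger_gap: 8.7
```

```bash
python3 - <<'E'
from h import *
w=r.snapshot("wrist"); cv2.imwrite("pics/w3.png",w["image"]); st=r.sense();print(st["tool_pos"],st["tcp_rot"],st["ft_force"])
s=r.snapshot("scene");crop(s,260,100,460,250,4,"pics/s3.png")
E
```

```text
[499.27080558 163.91974848 266.24316284] [179.77137859   0.42378936 179.87239917] [-0.14539719  0.26982442  0.76171466]
```

View pics/w3.png

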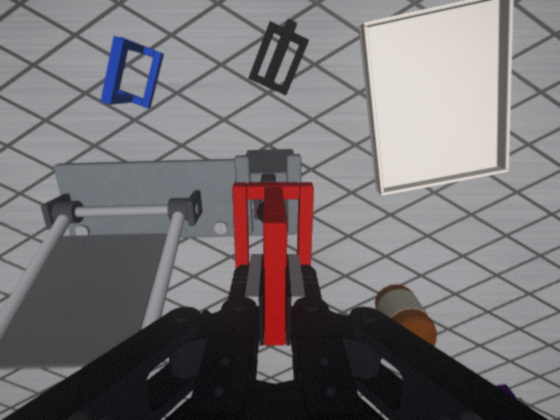

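View pics/s3.png

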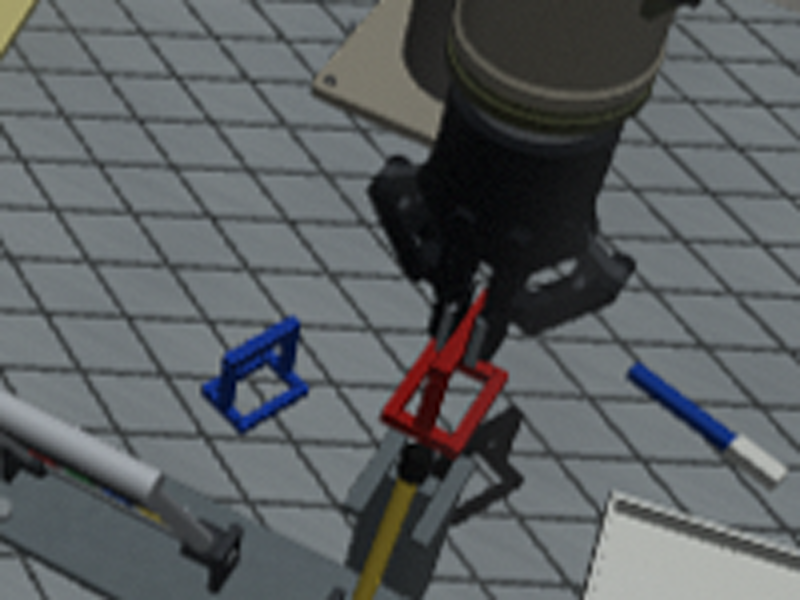

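The keeper is gripped and clear of the leg tip. Next, over the tray.

Emit:
carry_out([
  [[0.004,0.012,-0.005],[0,0,0],1],
  [[0.009,0.024,0],[0,0,0],1],
  [[0.009,0.024,0],[0,0,0],1],
  [[0.009,0.024,0],[0,0,0],1],
  [[0.009,0.024,0],[0,0,0],1],
  [[0.009,0.024,0],[0,0,0],1],
  [[0.009,0.024,0],[0,0,0],1],
  [[0.009,0.024,0],[0,0,0],1],
  [[0,0,0],[0,0,0],1],
])

```text
time: 5.35
tool_pos: [424.5, 355.1, 266.7]
tcp_rot: [179.9, -0.1, 179.8]
ft_force: [-0.2, -0.6, -0.7]
finger_gap: 9.5
```

Emit:
carry_out([
  [[-0.003,-0.003,0.02],[0,0,0],1],
  [[-0.002,-0.003,0.03],[0,0,0],1],
  [[0,0,0.03],[0,0,0],1],
  [[0,0,0.03],[0,0,0],1],
  [[0,0,0.03],[0,0,0],1],
  [[0,0,0.025],[0,0,0],1],
  [[0,0,0.015],[0,0,0],1],
  [[0,0,0.007],[0,0,0],1],
  [[0,0,0],[0,0,0],1],
])

```text
time: 6.25
tool_pos: [424.7, 349.7, 70.7]
tcp_rot: [-179.9, -0.3, 179.9]
ft_force: [-0.5, -0.7, -0.8]
finger_gap: 8.7
```

Emit:
carry_out([
  [[0,0,0.006],[0,0,0],1],
  [[0,0,0.005],[0,0,0],1],
  [[0,0,0.004],[0,0,0],1],
  [[0,0,0],[0,0,0],1],
])

```text
time: 6.65
tool_pos: [426.4, 350.9, 57.7]
tcp_rot: [179.9, -0.1, 179.9]
ft_force: [-0.0, -0.5, -0.7]
finger_gap: 8.9
```

Emit:
carry_out([
  [[0,0,0.003],[0,0,0],1],
  [[0,0,0.002],[0,0,0],1],
  [[0,0,0],[0,0,0],1],
])

```text
time: 6.95
tool_pos: [427.1, 351.4, 53.4]
tcp_rot: [179.9, -0.0, 179.9]
ft_force: [-0.4, 0.3, -0.6]
finger_gap: 8.7
```

Emit:
carry_out([
  [[0,0,0.002],[0,0,0],1],
  [[0,0,0.002],[0,0,0],1],
])

```text
time: 7.15
tool_pos: [427.7, 351.6, 52.5]
tcp_rot: [179.9, 0.0, 180.0]
ft_force: [-11.1, -9.1, 26.5]
finger_gap: 8.9
```

```bash
python3 - <<'E'
from h import *
st=r.sense();print(st["tool_pos"],st["ft_force"])
s=r.snapshot("scene");crop(s,360,180,500,320,4,"pics/s4.png")
E
```

```text
[427.68327285 351.59530191  52.48624983] [-11.0611169  -9.1499928  26.496305 ]
```

View pics/s4.png

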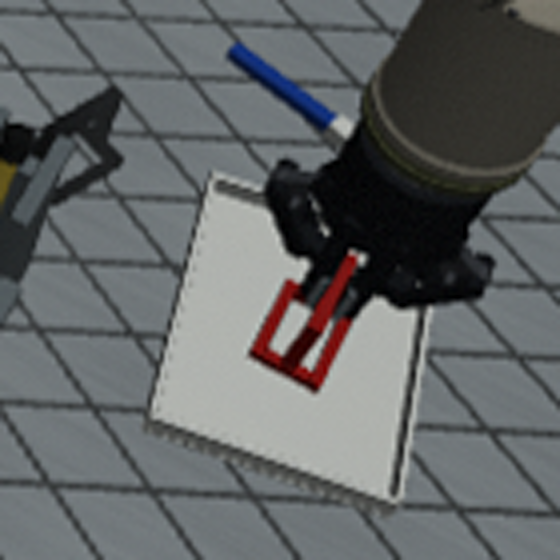

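The keeper now touches the tray floor, with a force of 26 N on the wrist. I release it slowly and retreat.

Emit:
carry_out([
  [[0,0,-0.001],[0,0,0],0.7],
  [[0,0,0],[0,0,0],0.5],
  [[0,0,0],[0,0,0],0.3],
  [[0,0,0],[0,0,0],0.2],
  [[0,0,0],[0,0,0],0.2],
  [[0,0,0],[0,0,0],0.2],
])

```text
time: 7.8
tool_pos: [428.3, 352.1, 54.2]
tcp_rot: [179.8, 0.1, 180.0]
ft_force: [-0.1, 0.1, 0.1]
finger_gap: 67.9
```

Emit:
carry_out([
  [[0,0,-0.005],[0,0,0],0.2],
  [[0,0,-0.015],[0,0,0],0.2],
  [[0,0,-0.03],[0,0,0],0.2],
  [[0,0,-0.03],[0,0,0],0.2],
  [[0,0,-0.03],[0,0,0],0.2],
  [[0,0,-0.03],[0,0,0],0.5],
  [[0,0,-0.03],[0,0,0],1],
  [[0,0,-0.02],[0,0,0],1],
  [[0,0,0],[0,0,0],1],
])

```text
time: 8.7
tool_pos: [427.3, 350.9, 260.2]
tcp_rot: [179.7, 0.3, 180.0]
ft_force: [0.0, -0.4, 0.7]
finger_gap: 9.7
```

```bash
python3 - <<'E'
from h import *
st=r.sense();print(st["tool_pos"],st["tcp_rot"],st["ft_force"])
w=r.snapshot("wrist"); cv2.imwrite("pics/w5.png",w["image"])
s=r.snapshot("scene");crop(s,340,160,500,320,4,"pics/s5.png")
E
```

```text
[427.27052945 350.91515987 260.23566542] [179.68662702   0.28153831 179.95232459] [ 3.11126116e-04 -4.13761832e-01  6.55113211e-01]
```

View pics/s5.png

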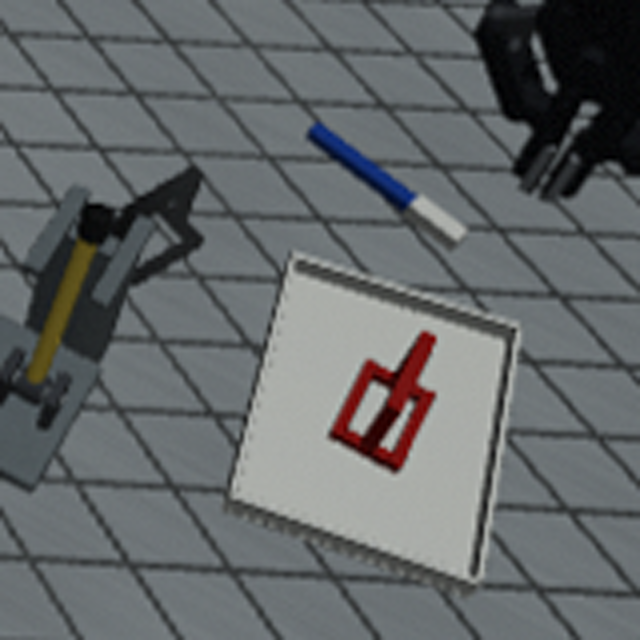

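View pics/w5.png

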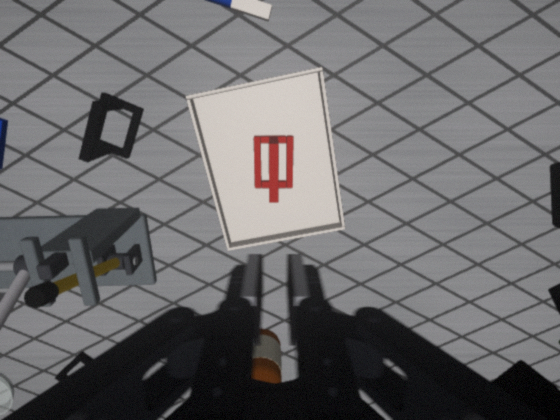

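The keeper stands in the tray (about (273, 165) in the wrist view) and the leg is still stowed. Next, to the -x side of the leg tip.

Emit:
carry_out([
  [[-0.003,-0.02,0],[0,0,0],1],
  [[-0.003,-0.024,0],[0,0,0],1],
  [[-0.003,-0.024,0],[0,0,0],1],
  [[-0.003,-0.024,0],[0,0,0],1],
  [[-0.003,-0.024,0],[0,0,0],1],
  [[-0.003,-0.024,0],[0,0,0],1],
  [[-0.003,-0.024,0],[0,0,0],1],
  [[-0.003,-0.024,0.01],[0,0,0],1],
  [[0,0,0.01],[0,0,0],1],
  [[0,0,0],[0,0,0],1],
])

```text
time: 9.8
tool_pos: [441.3, 152.7, 218.2]
tcp_rot: [-179.6, -1.4, -180.0]
ft_force: [0.3, 1.1, -0.1]
finger_gap: 0.2
```

Emit:
carry_out([
  [[-0.007,0.003,0.015],[-0.003,-0.012,0],1],
  [[-0.007,0.003,0.015],[-0.003,-0.012,0],1],
  [[0,0,0.012],[0,0,0],1],
  [[0,0,0.004],[0,0,0],1],
  [[0,0,0],[0,0,0],1],
])

```text
time: 10.3
tool_pos: [452.3, 161.5, 167.7]
tcp_rot: [-180.0, -0.3, -179.8]
ft_force: [-0.0, -0.6, -0.2]
finger_gap: 0.2
```

Emit:
carry_out([
  [[-0.012,-0.001,0],[0,0,0],1],
  [[-0.012,-0.001,0],[0,0,0],1],
  [[-0.012,0,0],[0,0,0],1],
  [[-0.012,0,0],[0,0,0],1],
])

```text
time: 10.7
tool_pos: [500.6, 161.1, 170.0]
tcp_rot: [180.0, -0.3, -179.7]
ft_force: [-0.3, -0.5, 0.4]
finger_gap: 0.0
```

```bash
python3 - <<'E'
from h import *
st=r.sense();print(st["tool_pos"],st["tcp_rot"],st["ft_force"])
s=r.snapshot("scene");crop(s,320,140,440,280,4,"pics/s6.png")
E
```

```text
[500.61002195 161.07360055 169.95024042] [ 179.9922083    -0.33911301 -179.67104949] [-0.26322216 -0.49325106  0.37563455]
```

View pics/s6.png

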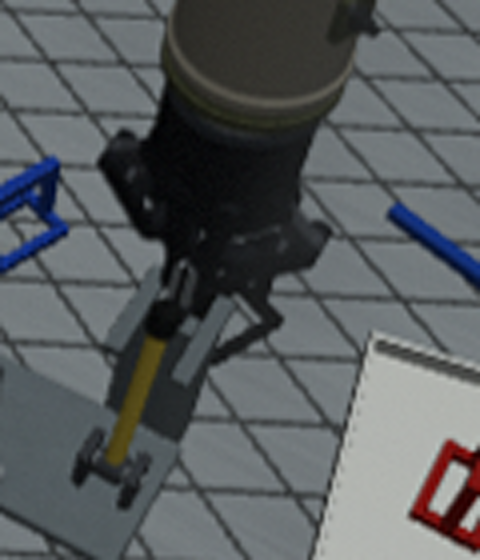

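The finger tips touch the black cap (crop about (165, 320)) on the -x side. I keep pushing, a little lower.

Emit:
carry_out([
  [[-0.012,0,0.003],[0,0,0],1],
  [[-0.012,0,0.002],[0,0,0],1],
  [[-0.012,0,0],[0,0,0],1],
  [[-0.012,0,0],[0,0,0],1],
  [[-0.012,0,0],[0,0,0],1],
  [[-0.008,0,0],[0,0,0],1],
  [[0,0,0],[0,0,0],1],
  [[0,0,0],[0,0,0],1],
])

```text
time: 11.55
tool_pos: [572.0, 163.0, 169.0]
tcp_rot: [179.9, -0.2, -179.6]
ft_force: [-0.0, 0.1, -0.1]
finger_gap: 0.1
```

```bash
python3 - <<'E'
from h import *
st=r.sense();print(st["tool_pos"],st["tcp_rot"],st["ft_force"])
s=r.snapshot("scene");crop(s,240,140,440,290,4,"pics/s7.png")
E
```

```text
[571.95105924 163.00111946 168.98852885] [ 1.79944641e+02 -1.62653033e-01 -1.79617472e+02] [-0.01891189  0.11630269 -0.06268132]
```

View pics/s7.png

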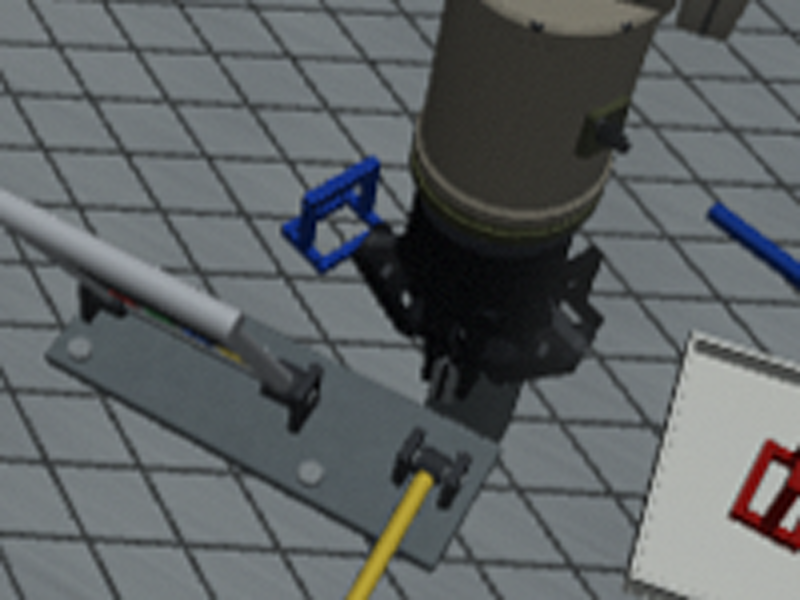

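The leg has swung over to the +x side. Next I rise, turn the jaws along x and open.

Emit:
carry_out([
  [[0,0,-0.03],[0,0,0],1],
  [[0,0,-0.03],[0,0,0.131],1],
  [[0,0,-0.03],[0,0,0.131],0.5],
  [[0,0,-0.03],[0,0,0.131],0],
  [[0,0,0],[0,0,0.131],0],
  [[0,0,0],[0,0,0.131],0],
  [[0,0,0],[0,0,0.131],0],
  [[0,0,0],[0,0,0.131],0],
  [[0,0,0],[0,0,0.131],0],
  [[0,0,0],[0,0,0.131],0],
  [[0,0,0],[0,0,0.131],0],
  [[0,0,0],[0,0,0.131],0],
])

```text
time: 12.8
tool_pos: [565.0, 163.8, 295.2]
tcp_rot: [-179.7, -0.1, 94.7]
ft_force: [0.1, -0.7, 0.6]
finger_gap: 85.6
```

```bash
python3 - <<'E'
from h import *
st=r.sense();print(st["tool_pos"],st["tcp_rot"],st["joint_pos"].round(1),st["finger_gap"])
s=r.snapshot("scene");cv2.imwrite("pics/s8.png",s["image"])
E
```

```text
[565.03031038 163.79205262 295.15253502] [-1.79704739e+02 -7.69044797e-02  9.47386406e+01] [11.1  4.9 81.4  0.1 94.   6.4] 85.57004025846635
```

View pics/s8.png

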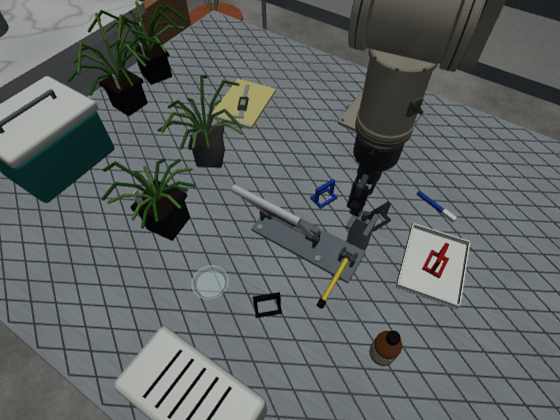

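Emit:
carry_out([
  [[-0.01,0.005,0],[0,0,0.03],0],
  [[-0.018,0.009,0],[0,0,0.03],0],
  [[-0.02,0.01,0],[0,0,0],0],
  [[-0.02,0.01,0],[0,0,0],0],
  [[-0.02,0.01,0],[0,0,0],0],
  [[-0.02,0.01,0],[0,0,0],0],
  [[-0.02,0.01,0],[0,0,0],0],
  [[-0.02,0.01,0],[0,0,0],0],
  [[-0.018,0.009,0],[0,0,0],0],
  [[0,0,0],[0,0,0],0],
])

```text
time: 13.85
tool_pos: [655.2, -11.7, 294.5]
tcp_rot: [-179.7, 0.0, 92.1]
ft_force: [-0.5, 0.2, 0.3]
finger_gap: 85.2
```

```bash
python3 - <<'E'
from h import *
w=r.snapshot("wrist"); cv2.imwrite("pics/w9.png",w["image"]);st=r.sense();print(st["tool_pos"],st["tcp_rot"])
for y in(73.5,-6,-86.5): print(proj(w,[649,y,248]))
E
```

```text
[654.87044009 -10.55306883 294.58446419] [-1.79662685e+02 -4.42819051e-03  9.21230274e+01]
[267.74343896  83.99943415]
[263.65183174 223.5044376 ]
[260.43898708 333.04767565]
```

View pics/w9.png

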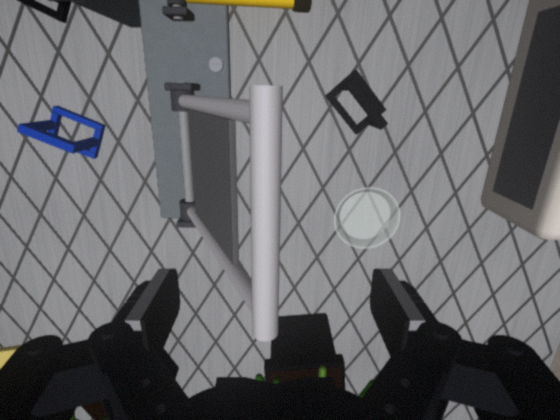

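The bar is at x ≈ 265 (y 85–340), as predicted. Next I go down and close.

Emit:
carry_out([
  [[0.002,-0.003,0.015],[0,0,0.008],0],
  [[0.002,-0.003,0.015],[0,0,0.008],0],
  [[0,0,0.015],[0,0,0],0],
  [[0,0,0.012],[0,0,0],0],
  [[0,0,0.006],[0,0,0],0],
  [[0,0,0],[0,0,0],0],
])

```text
time: 14.5
tool_pos: [647.3, -4.7, 229.5]
tcp_rot: [-179.7, -0.1, 91.6]
ft_force: [-0.6, -0.7, -0.3]
finger_gap: 85.2
```

Emit:
carry_out([
  [[0,0,0],[0,0,0],0.4],
  [[0,0,0.001],[0,0,0],0.6],
  [[0,0,0.001],[0,0,0],0.8],
  [[0,0,0.001],[0,0,0],1],
  [[0,0,0.001],[0,0,0],1],
  [[0,0,0],[0,0,0],1],
  [[0,0,0],[0,0,0],1],
], newtons=50)

```text
time: 15.2
tool_pos: [648.9, -4.7, 228.2]
tcp_rot: [-180.0, -0.0, 91.7]
ft_force: [1.0, -0.2, -1.2]
finger_gap: 16.3
```

```bash
python3 - <<'E'
from h import *
w=r.snapshot("wrist"); cv2.imwrite("pics/w10.png",w["image"]);st=r.sense();print(st["tool_pos"],st["tcp_rot"],st["ft_force"],st["finger_gap"])
E
```

```text
[648.89822007  -4.65710466 228.16201466] [-1.79961991e+02 -3.79357629e-02  9.16505735e+01] [0.40384759 0.83193514 0.64587754] 16.502762706557736
```

View pics/w10.png

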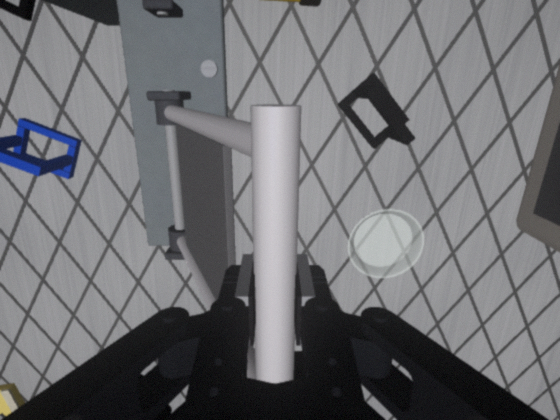

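Emit:
carry_out([
  [[0,-0.0094,-0.0043],[0,0,0],1],
  [[0,-0.0096,-0.0039],[0,0,0],1],
  [[0,-0.0097,-0.0034],[0,0,0],1],
  [[0,-0.0099,-0.003],[0,0,0],1],
])

```text
time: 15.65
tool_pos: [610.9, -5.6, 243.9]
tcp_rot: [179.7, -0.0, 91.7]
ft_force: [6.8, 1.0, 5.9]
finger_gap: 16.0
```

Emit:
carry_out([
  [[0,-0.01,-0.002],[0,0,0],1],
  [[0,-0.01,-0.002],[0,0,0],1],
  [[0,-0.01,-0.0015],[0,0,0],1],
  [[0,-0.01,-0.001],[0,0,0],1],
])

```text
time: 16.05
tool_pos: [568.4, -6.6, 253.3]
tcp_rot: [179.3, -0.0, 91.7]
ft_force: [4.2, 1.4, 4.2]
finger_gap: 16.7
```

Emit:
carry_out([
  [[0,-0.007,0],[0,0,0],1],
  [[0,-0.006,0],[0,0,0],1],
  [[0,-0.004,0],[0,0,0],1],
  [[0,-0.002,0],[0,0,0],1],
  [[0,0,0],[0,0,0],1],
])

```text
time: 16.55
tool_pos: [547.3, -7.2, 254.7]
tcp_rot: [179.1, -0.0, 91.7]
ft_force: [4.9, -0.2, -0.9]
finger_gap: 16.3
```

```bash
python3 - <<'E'
from h import *
w=r.snapshot("wrist"); cv2.imwrite("pics/w11.png",w["image"]);st=r.sense();print(st["tool_pos"],st["tcp_rot"],st["ft_force"],st["finger_gap"])
s=r.snapshot("scene");crop(s,220,140,480,330,3,"pics/s11.png")
t=r.snapshot("top");crop(t,100,90,340,320,3,"pics/t11.png")
E
```

```text
[547.44966302  -7.16832447 254.66592038] [ 1.79114037e+02 -3.38064376e-02  9.16610464e+01] [4.32009169 0.36330716 0.51884123] 16.425574823930074
```

View pics/w11.png

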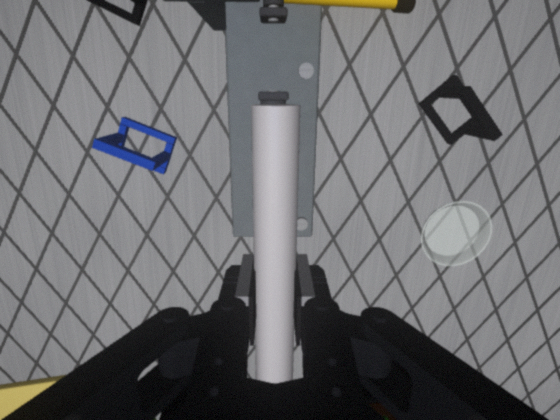

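View pics/s11.png

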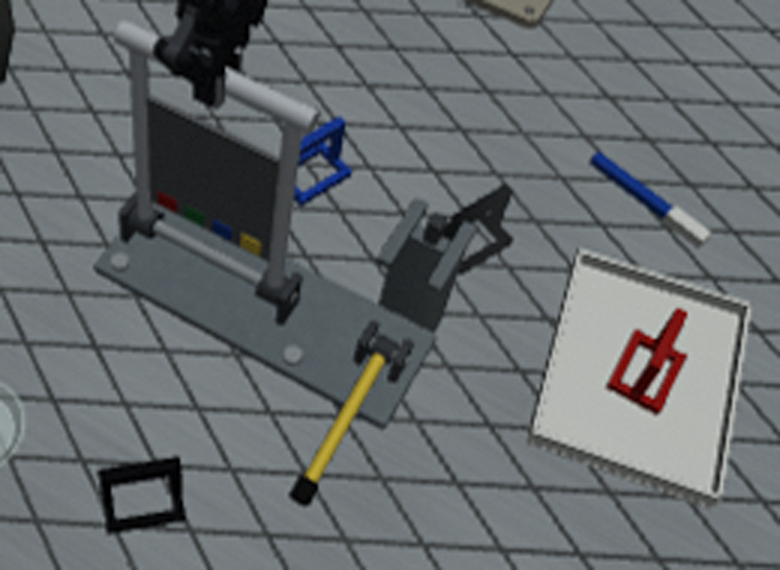

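View pics/t11.png

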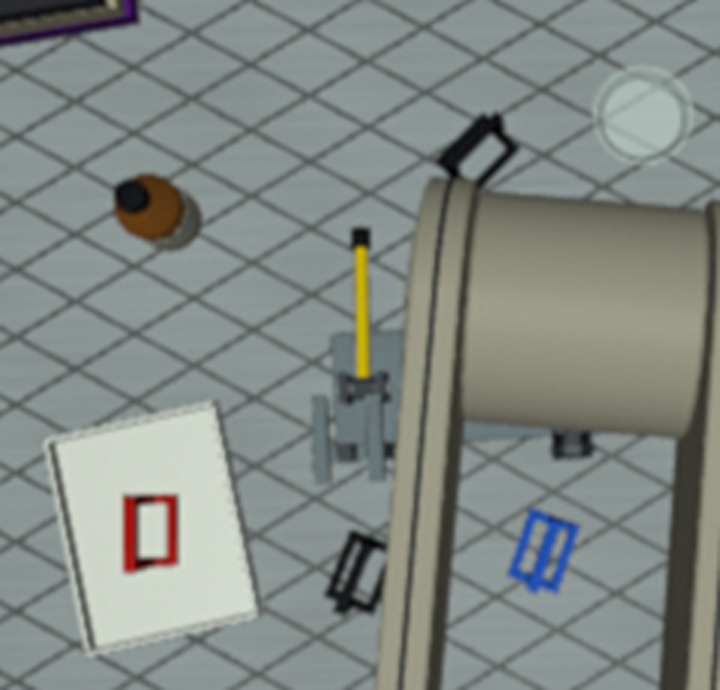

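```bash
python3 - <<'E'
from h import *
s=r.snapshot("scene");w=r.snapshot("wrist")
S=lambda x,y:(220+x/3-.33,140+y/3-.33)
for p in((122,32),(311,118)): print("bar end on z270",onz(s,S(*p),270).round(1))
y=np.radians(1.2);R=np.array([[np.cos(y),-np.sin(y)],[np.sin(y),np.cos(y)]])
for v in(25,-135): print("pred",np.array([547,46])+R@[0,v])
for n,p in(("far axis",(276,104)),("near",(275,380))): print(n,onz(w,p,279).round(1))
# hinge in wrist: upper bracket, plate edges at z 12
for p in((227,30),(319,30),(235,235),(314,235)): print("plate",onz(w,p,12).round(1))
print("leg tip", onz(s,S(303,490),10), np.array([547,46])+R@[145*np.sin(1.76),115])
st=r.sense();print(st["time"],st["tool_pos"],st["ft_force"])
E
```

```text
bar end on z270 [548.8 -88.  270. ]
bar end on z270 [542.6  67.2 270. ]
pred [546.4764395   70.99451709]
pred [549.82722668 -88.97039227]
far axis [546.2  70.8 279. ]
near [549.5 -48.1 279. ]
plate [499.2 132.4  12. ]
plate [593.8 135.4  12. ]
plate [505.6 -97.2  12. ]
plate [604.2 -94.9  12. ]
leg tip [676.75066976 163.50795664  10.        ] [686.97276431 163.95723837]
16.8 [547.64903897  -7.14689161 254.67226214] [ 5.03851506e+00  8.49415626e-01 -4.23412924e-03]
```

The bar lies over the hinge line: x ≈ 546–549 against 546–550 predicted, where ±18 mm is allowed. The leg tip is on the bench and the keeper is in the tray. I hold briefly, then check and hand in.

Emit:
carry_out([
  [[0,0,0],[0,0,0],1],
  [[0,0,0],[0,0,0],1],
  [[0,0,0],[0,0,0],1],
])

```text
time: 17.1
tool_pos: [548.0, -7.2, 254.7]
tcp_rot: [179.1, -0.0, 91.7]
ft_force: [3.9, 0.7, -0.4]
finger_gap: 16.4
```

```bash
python3 - <<'E'
from h import *
st=r.sense();print(st["time"],st["tool_pos"],st["ft_force"],st["finger_gap"],st["qd"])
if abs(st["tool_pos"][0]-548)<6: print(r.hand_in())
E
```

```text
17.1 [548.0147977   -7.16007111 254.67247699] [ 3.92787792  0.74658426 -0.35714031] 16.381310312972296 [-0.02193364  0.09300313 -0.16973145  0.0329709  -0.07429126  0.03970274]
the job is handed in; nothing more can be done
None
```

I finished all three steps in order and handed the job in at 17.1 s, with the gripper still holding the frame upright. `hand_in()` reports no verdict, so what follows is from my own last checks.

- **Keeper:** I lifted the red keeper off the leg and left it standing near the middle of the white tray. The last picture shows it there with the fingers away from it.
- **Leg:** I pushed the yellow leg over its centre and it fell by itself. Its foot is on the bench; I measured the cap centre at x ≈ 677 mm, against a tip predicted at 687 mm. The cap centre is about 10 mm back from the tip, so the two agree.
- **Frame:** The grip is still closed on the top bar. The bar lies at x ≈ 546–549 mm in the wrist picture, against 546–550 mm for upright; ±18 mm is allowed. The scene picture put one bar end about 4 mm off (543 against 546 mm). The wrist sensor reads about 4 N from the frame pulling back, and the arm is still.
- **Plants and bottle:** The arm kept away from them and I saw no contact. In the last top picture the bottle stands upright. I did not measure any of them again at the end, and the plants were not in my final crops.

Lowering the keeper pressed it into the tray floor with a brief 26 N at the wrist, below the limits.

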